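# Refit and lock the filter cover of a bench dust extractor

### The arm

A 6-joint arm with a two-finger parallel gripper is mounted at the origin on the work surface. World frame = base frame: x ahead of the robot, y to its left, z up, the work surface at z = 0. Lengths are in mm, angles in rad, forces in N, time in s.
With the tool pointing down it reaches from about 300 to 825 mm from the base axis. Payload 5.4 kg.
Tool frame: the origin (TCP) lies at the centre of the arm's flange, where the gripper is bolted on; the fingertips stand 190 mm ahead of it and the grasp point (between the pads) lies 171 mm ahead of it; z points along the fingers, y is the line along which they close (so a half turn about z gives the same grasp; the last joint's range is limited). The gripper opens to 92 mm and grips with 3 to 60 N. Pads are 20 mm wide; open, the fingers measure 128 mm over their backs; the gripper's body (75 mm by 189 mm) begins 69 mm behind the grasp point.
Start: joints at [-1.444, 0.158, 1.597, -0, 1.386, -0.21], TCP at [189.996, -542.687, 404.701] pointing down, gripper open.
Joint ranges: [-2.91, 2.91], [-0.94, 2.29], [0.18, 2.7], [-1.29, 4.43], [0.17, 2.64], [-3, 3]. Speed limits (rad/s): [2.57, 2.57, 3.14, 3.14, 3.14, 3.14].

### API

Orientations are given as [roll, pitch, yaw] about the fixed x, y, z axes, in that order (R = Rz(yaw) Ry(pitch) Rx(roll)).
In Python, from bench import telemetry, vision, bot gives the robot as it stands.
- The arm moves only by the tool apply_moves, never from a script. Its argument "moves" is a list of rows, each a list of 5 numbers: the gripper command: -1 is shut, 1 is fully open, values between are in proportion, then the shift along the tool's x, y, z in m, then the turn about the tool's z in degrees. A call has exactly 10 rows; each row shifts and turns the commanded pose from where the row before left it, along the tool's axes as they then stand; what a row does not reach is not made up. A row lasts 1/10 s, in which the tool goes at most 50 mm and 8.59 degrees, less where a joint would pass 70% of its speed; a pose out of reach is approached as far as the arm can. A call with a gripper value outside its range is refused whole. The fingers move at their own pace and stop on an object; "grip_force" is the grip in N (left out, the last holds). Time passes only in rows, so rows that do not move let the fingers close, or fill a call up. It gives the time, the measured TCP pose, the force, the opening and the grip force at its end, in the units of the state.
- telemetry.state(): the state, without advancing time (a new reading comes with each control period).
- vision.camera(name): name is "scene" or "top"; returns a dict with "image" (400x640x3 uint8, red, green, blue), "depth" (400x640 float32, mm along the optical axis (not along the pixel's ray), 0 where there is no reading), "fx", "fy", "cx", "cy" (pixels), "extrinsics" (4x4, takes a point from camera to world coordinates). Camera axes: x right, y down, z forward; pixel columns grow to the right and rows downward; lengths in mm; the calibration is good to about 2 mm. A picture is of the moment at which its call begins.
- bot.finish_job(): hands the job in; it is judged then, once.
The state is a dict: "clock": time; "qpos": joint angles; "dq": joint speeds; "joint_efforts": joint torques, N m; "tcp_pos": TCP position; "tcp_rot": TCP orientation; "ft_force": force on the tool from outside, world axes, zero at the start; "moment": the same for the moment, N m; "finger_gap": opening from 0.0 (shut) to 1.0 (fully open); "grasp_force": force on a finger pad.
Only numpy, scipy, OpenCV 4.12 (cv2) and the standard library are available. Lean on these libraries where they do the work, as an engineer would, in place of code of your own. Each camera call takes 0.05 s, during which the arm holds its last target. There are 200 camera calls.

### The job

The filter in the bench dust extractor has just been changed: put its grey access cover back on the sloping face, hooking the cover's lower lip under the steel ledge first and then swinging the top edge down until the cover lies flush in its recess. Then lock it: squeeze the orange lock tab of the slide above the cover and keep it squeezed while you move the slide fully home over the cover's steel strike plate, and let go so that the tab springs out again. Never drag the slide along without the tab squeezed, and leave the other things on the bench where they are.

Things in the scene. Friction and masses are not known exactly. Their poses are not given: they have to be found in the camera images.
- face: Sloping face of the fixed green extractor (260 mm wide, 155 high); rises away from the robot, 22 deg from level. x up the slope, y left, z out of it (22 deg from vertical). Origin: mid front edge of the steel ledge; z = 0 is the surface round the cover's recess. Recess: x 0 to 123 mm, where a step ends it, y -93.5 to 93.5, seat at z = -8 (the pleated filter in its middle lies deeper).
- slot (a point): Mouth of the slot under the ledge: the middle of its opening, x = 0, y = 0, z = -3 mm in the face's frame; axes as for face. The slot is 187 mm wide (y), 10 mm high (z -5 to 5 from this point) and goes 13.5 mm deep down-slope (x 0 to -13.5). The ledge above it is 4 mm thick.
- cover_home (a point): Where cover_grip is when the cover is shut: x = 60, y = 0, z = 17 mm in the face's frame; axes as for face, and the shut cover's axes are parallel to them. The shut cover has 3 mm of play up and down the slope and to each side. Shut, its outer side is level with the frame.
- cover_grip (a point): Centre of the black grip fin on the loose grey cover (0.3 kg), flat on the bench left or right of the extractor, fin up. Axes: x to its top edge, y along the fin, z out of its outer side. Plate 120 (x) x 180 (y) x 8 mm, fin at its middle: 10 thick (x), 80 long (y), 34 high. This point is at half the fin's height, 17 mm above the plate's outer side, 25 above its inner side.
- cover_lip (a point): Middle of the free edge of the steel lip on the cover's lower edge, half-way through its thickness; axes as for cover_grip, from which it lies at x = -70, z = -23 mm. The lip is 140 mm wide, 4 mm thick, level with the plate's inner side, and projects 10 mm beyond the plate's edge.
- cover_strike (a point): Middle of the free edge of the steel strike plate at the cover's top edge, half-way through its thickness; from cover_grip it lies at x = 76, z = -15 mm. It is 40 mm wide, 4 thick, lies on the cover's outer side and projects 16 mm beyond the top edge, so that it laps over the frame.
- slide_grip (a point): Grip of the lock slide on the face above the recess; axes as for face, at x = 180, y = 55 mm minus joint slide, z = 38 mm there; it travels to the face's -y. From this point the fixed black lug is at x = 6 to 16, the orange lock tab at x = -20 to -10 (sprung out), both y -14 to 14, z -16 to 18. Pinched along x: 36 mm across at rest, 29 pressed. Carriage below, 38 x 34 mm: top at z = -19.
- bolt_end (a point): Lower end of the slide's steel bolt tongue, at x = -56, z = -29.5 mm from slide_grip; 24 mm wide (y), 5 mm thick. With the slide home it lies 2 mm above the strike plate of the shut cover.
- slide (a joint): Travel of the lock slide in m: 0 parked (unlocked, towards the face's +y), 0.055 fully home against its stop, over the middle of the cover's top edge (locked). Starts at 0 to 0.015. A sprung brake grips its rail wherever it stands (some 45 N to drag it) unless the tab is pressed; with the tab pressed about 1 N moves it.
- tab (a joint): How far the orange lock tab is pressed towards the fixed lug in m (up the slope, the face's +x): 0 sprung out (brake on), 0.007 fully pressed; the brake is off from 0.001 up. The spring takes 8 N to start and 15 N fully pressed.
- spent_filter: Bystander: the dirty old panel filter, brown pleats in a cardboard frame, 120 x 180 x 30 mm, beside the extractor on the side where the cover is not; origin under its centre.
- brush: Bystander: a dusting brush lying to the left of the extractor.
- chisel_a: Bystander: a chisel with a dark wooden handle, 250 mm long, lying in front of the extractor.
- chisel_b: Bystander: a narrower chisel, 250 mm long, to the right of the extractor.
- mallet: Bystander: a beech mallet, 310 mm long and 80 mm high, to the left of the extractor.
- tape_measure: Bystander: a yellow tape measure, 62 mm high, on the right of the bench.
- mug: Bystander: a white mug, 95 mm high, left of the extractor's back.
- sanding_block: Bystander: a cork sanding block, 110 x 60 x 28 mm, on the flat top of the extractor, behind the lock slide.
Mind the look-alikes: they are no part of the job. Leave any pink or yellow look-alike of the part that bears cover_grip alone.

How it is judged:
By the outcome, as a careful person would: the job done as asked, in the order asked, and still so for the second after the job is handed in, with the robot touching nothing.
It also fails if it takes over 50 s, if anything falls off the work surface, if the arm or the gripper's body presses on something with over 40 N, if the wrist force passes 120 N, or if a joint passes its speed limit or range.

## Working session

There is one attempt and no reset: what is moved stays moved. The work goes in short steps, Python scripts to look and compute and a tool call to move; the robot and the scene stay as the last step left them, time stands still between calls to the robot, and variables do not carry over. Pictures are saved under pics/ and viewed, at most 10 in all, crops included, and the job is handed in when it is done.

Besides the shell and the picture viewer there is one more tool, called in YAML: its name, and indented under it one key for each argument. apply_moves: Moves the arm, as the interface text tells. Its arguments: {"type":"object","properties":{"moves":{"type":"array","items":{"type":"array","items":{"type":"number"}}},"grip_force":{"type":"number"}},"required":["moves"]}

```bash
mkdir -p pics; ls
python3 - <<'E'
from bench import telemetry, vision, bot
import cv2, numpy as np
print(telemetry.state())
for n in ("scene","top"):
    c=vision.camera(n); np.savez(f"pics/{n}0.npz",**c)
    cv2.imwrite(f"pics/{n}0.png",c["image"][:,:,::-1]); print(n,c["fx"],c["fy"],c["cx"],c["cy"],c["extrinsics"])
E
```

```text
pics
{'clock': 0.0, 'qpos': array([-1.44406939e+00,  1.59041073e-01,  1.59823904e+00, -5.17796068e-05,
        1.38616627e+00, -2.10109537e-01]), 'dq': array([ 0.00084876,  0.00027909, -0.00093588, -0.00171412, -0.00095033,
        0.00074514]), 'joint_efforts': array([-8.26192245e-04, -3.85574841e+01, -3.22104120e+01,  6.99946401e-02,
        3.79018171e-02, -1.52867619e-04]), 'tcp_pos': array([ 189.97161171, -542.41636288,  403.71965562]), 'tcp_rot': array([-3.13976908e+00, -3.36864458e-04,  3.36845722e-01]), 'ft_force': array([ 0.6445737 ,  0.72117572, -0.05606146]), 'moment': array([ 0.02646129, -0.02266897, -0.02501808]), 'grasp_force': 0.0, 'finger_gap': 0.9985734530614813}
scene 428.8279248476789 428.8279248476789 319.3505594071032 202.66267402719265 [[-5.24511960e-01  5.81840003e-01 -6.21570121e-01  1.50767823e+03]
 [ 8.51372800e-01  3.52276200e-01 -3.88671885e-01  6.11463827e+02]
 [-7.18049026e-03 -7.33050946e-01 -6.80135833e-01  1.22112702e+03]
 [ 0.00000000e+00  0.00000000e+00  0.00000000e+00  1.00000000e+00]]
top 458.60958195286025 458.60958195286025 316.0621412910306 199.94028590268675 [[-1.65182124e-02 -9.83004234e-01  1.82838246e-01  1.76870348e+02]
 [-9.99858487e-01  1.68223796e-02  1.12643261e-04 -4.30103661e+01]
 [-3.18650318e-03 -1.82810512e-01 -9.83143002e-01  1.84996499e+03]
 [ 0.00000000e+00  0.00000000e+00  0.00000000e+00  1.00000000e+00]]
```

View pics/top0.png

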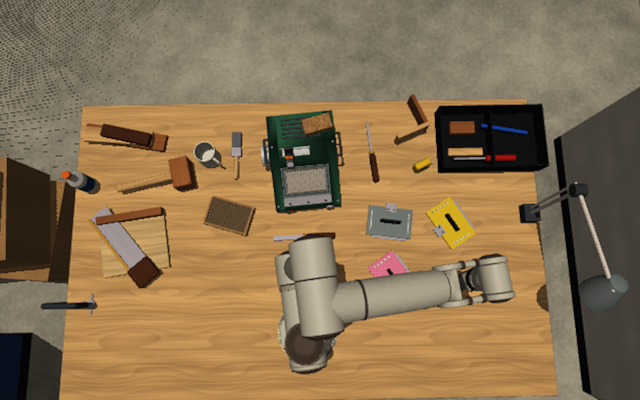

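View pics/scene0.png

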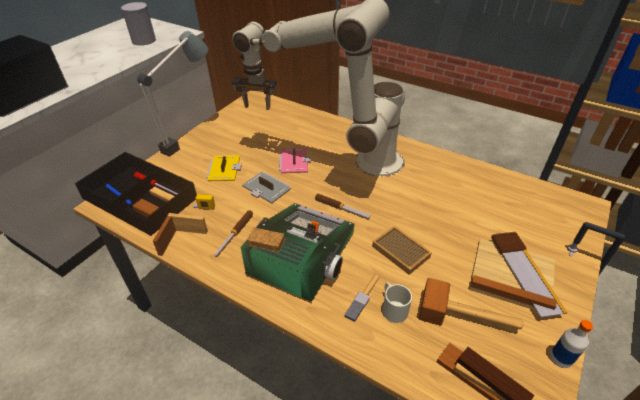

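The top view shows the grey cover at about (389,222). The candidates are that one, the yellow look-alike at (450,222) and the pink one at (388,267); the spent filter at (230,215) isn't a candidate. By the description I choose the grey one. The extractor is at (305,160), with its slide near (298,152). Next I'll take a close crop and measure.

```bash
cat > h.py <<'E'
import numpy as np, cv2
def cloud(c):
    d=c["depth"].astype(float); v,u=np.mgrid[:d.shape[0],:d.shape[1]]
    p=np.stack([(u-c["cx"])/c["fx"]*d,(v-c["cy"])/c["fy"]*d,d],-1)
    E=c["extrinsics"]; return p@E[:3,:3].T+E[:3,3]
def onplane(c,u,v,z):
    E=c["extrinsics"]; r=E[:3,:3]@np.array([(u-c["cx"])/c["fx"],(v-c["cy"])/c["fy"],1]); o=E[:3,3]
    return o+r*(z-o[2])/r[2]
def project(c,P):
    E=c["extrinsics"]; q=(np.atleast_2d(P)-E[:3,3])@E[:3,:3]
    return np.c_[q[:,0]/q[:,2]*c["fx"]+c["cx"],q[:,1]/q[:,2]*c["fy"]+c["cy"]]
E
python3 - <<'E'
import numpy as np, cv2
from h import *
t=np.load("pics/top0.npz"); s=np.load("pics/scene0.npz")
im=t["image"][:,:,::-1]; sm=s["image"][:,:,::-1]
a=cv2.resize(im[105:220,255:345],(450,575),interpolation=cv2.INTER_CUBIC)
b=cv2.resize(im[195:253,358:428],(350,290),interpolation=cv2.INTER_CUBIC)
d=cv2.resize(sm[200:285,250:356],(350,285),interpolation=cv2.INTER_CUBIC)
cv2.imwrite("pics/crop1.png",np.hstack([a,np.vstack([b,d])]))
P=cloud(t); Q=cloud(s)
for y,x in [(222,380),(222,400),(235,389),(207,391),(222,389),(190,330),(165,330),(130,330),(150,300),(145,303),(185,305),(207,305),(125,318)]: print("top",(x,y),P[y,x].round(0))
E
```

```text
top (380, 222) [ 425. -301.    4.]
top (400, 222) [ 418. -374.   43.]
top (389, 235) [ 371. -334.    7.]
top (391, 207) [ 485. -347.    8.]
top (389, 222) [ 423. -336.   12.]
top (330, 190) [547. -99.  72.]
top (330, 165) [636. -99. 119.]
top (330, 130) [ 768. -101.  150.]
top (300, 150) [690.  16. 150.]
top (303, 145) [708.   4. 156.]
top (305, 185) [569.   0.  71.]
top (305, 207) [484.   2.  50.]
top (318, 125) [775. -55. 188.]
```

View pics/crop1.png

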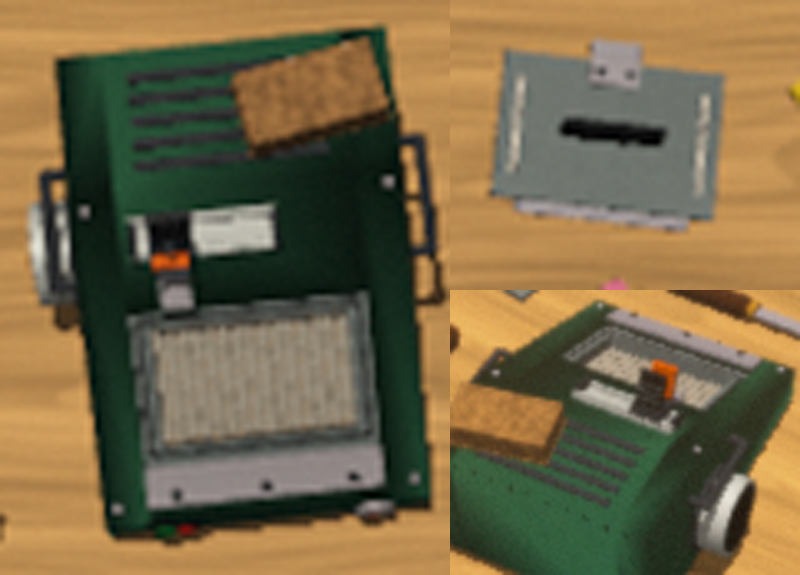

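The crop shows the grey cover with the fin at about (389,222) in the full image, its strike on the far side and its lip towards the robot. The slide is parked at the left with its orange tab on the downhill side. Now I'll measure the poses.

Run:
```python
import numpy as np, cv2
from h import *
t=dict(np.load("pics/top0.npz")); s=dict(np.load("pics/scene0.npz"))
P=cloud(t);Q=cloud(s)
hsv=cv2.cvtColor(t["image"],cv2.COLOR_RGB2HSV)
# cover in top: plate mask via height & not-wood within ROI
roi=np.zeros(hsv.shape[:2],bool); roi[200:245,360:418]=1
gm=roi&(hsv[...,1]<70)
print("grey px",gm.sum())
m=gm.astype(np.uint8)*255
cs,_=cv2.findContours(m,cv2.RETR_EXTERNAL,cv2.CHAIN_APPROX_NONE); c=max(cs,key=cv2.contourArea)
r=cv2.minAreaRect(c); print("rect",r)
b=cv2.boxPoints(r); W=np.array([onplane(t,u,v,8) for u,v in b]); print("box world(z=8)",W.round(1).tolist(),[np.linalg.norm(W[i]-W[i-1]).round(1) for i in range(4)])
# fin: black
fm=roi&(t["image"].max(-1)<60); v,u=np.nonzero(fm); print("fin px",fm.sum(),u.mean(),v.mean())
(f,fs,fa)=cv2.minAreaRect(np.c_[u,v].astype(np.float32)); print("fin rect",f,fs,fa)
for z in (25,42): print("fin",z,onplane(t,u.mean(),v.mean(),z).round(1))
ed=cv2.boxPoints((f,fs,fa)); E=np.array([onplane(t,a,b,42) for a,b in ed]);print(E.round(1).tolist())
# same in scene
hs=cv2.cvtColor(s["image"],cv2.COLOR_RGB2HSV)
r2=np.zeros(roi.shape,bool); r2[170:203,238:294]=1
fm=r2&(s["image"].max(-1)<60); v,u=np.nonzero(fm); print("scene fin px",fm.sum(),u.mean(),v.mean(),onplane(s,u.mean(),v.mean(),25).round(1))
# extractor: green face plane
g=(hsv[...,0]>60)&(hsv[...,0]<90)&(hsv[...,1]>100)
R=np.zeros(roi.shape,bool); R[105:215,262:345]=1
pts=P[g&R]; pts=pts[(pts[:,0]>480)&(pts[:,0]<690)&(pts[:,2]>45)]
for _ in range(6):
    A=np.c_[pts[:,:2],np.ones(len(pts))]; k,*_=np.linalg.lstsq(A,pts[:,2],rcond=None); e=pts[:,2]-A@k
    pts=pts[abs(e)<max(2*e.std(),3)]
print("plane",k,len(pts),e.std(),"tilt",np.degrees(np.arctan(np.hypot(*k[:2]))),"dir",np.degrees(np.arctan2(k[1],k[0])))
np.save("pics/plane.npy",k)
for x in range(480,820,20):
    q=P[g&R]; q=q[abs(q[:,0]-x)<6]
    if len(q): print(x,"y",q[:,1].min().round(),q[:,1].max().round(),"z med",np.median(q[:,2]).round(1))
```

```text
grey px 1402
rect ((389.4634094238281, 220.82925415039062), (44.39347839355469, 35.779815673828125), 6.34019136428833)
box world(z=8) [[367.8, -239.0, 8.0], [513.0, -260.4, 8.0], [489.6, -439.3, 8.0], [345.1, -415.4, 8.0]] [np.float64(177.8), np.float64(146.8), np.float64(180.4), np.float64(146.5)]
fin px 69 389.9710144927536 221.0
fin rect (389.993896484375, 221.05487060546875) (20.098541259765625, 3.423377752304077) 6.34019136428833
fin 25 [ 425.3 -337.8   25. ]
fin 42 [ 423.  -335.1   42. ]
[[421.1, -294.6, 42.0], [434.7, -296.7, 42.0], [424.4, -375.7, 42.0], [410.8, -373.5, 42.0]]
scene fin px 14 264.5 183.07142857142858 [ 431.3 -340.    25. ]
plane [ 4.08803624e-01  3.68887708e-02 -1.39930005e+02] 1265 3.6784733063938764 tilt 22.31641405772573 dir 5.156172845417265
480 y -26.0 117.0 z med 55.3
500 y -139.0 116.0 z med 63.4
520 y -134.0 119.0 z med 73.9
540 y -134.0 121.0 z med 81.9
560 y -130.0 121.0 z med 90.1
580 y -131.0 124.0 z med 97.6
600 y -126.0 124.0 z med 108.0
620 y -127.0 127.0 z med 115.0
640 y -123.0 130.0 z med 123.2
660 y -123.0 133.0 z med 129.9
680 y -123.0 132.0 z med 137.6
700 y -120.0 139.0 z med 146.6
720 y -116.0 135.0 z med 153.6
740 y -116.0 139.0 z med 154.6
760 y -113.0 139.0 z med 156.9
780 y -113.0 139.0 z med 156.9
800 y -110.0 142.0 z med 155.5
```

Run:
```python
import numpy as np, cv2
from h import *
t=dict(np.load("pics/top0.npz")); s=dict(np.load("pics/scene0.npz"))
k=np.load("pics/plane.npy"); 
def raypl(c,u,v,off):
    n=np.array([-k[0],-k[1],1]); L=np.linalg.norm(n); n/=L; d=k[2]/L+off
    E=c["extrinsics"]; r=E[:3,:3]@np.array([(u-c["cx"])/c["fx"],(v-c["cy"])/c["fy"],1]); o=E[:3,3]
    return o+r*(d-n@o)/(n@r)
def seg(c,x0,y0,x1,y1,f,up=4):
    im=cv2.resize(c["image"][y0:y1,x0:x1],None,fx=up,fy=up,interpolation=cv2.INTER_CUBIC)
    h=cv2.cvtColor(im,cv2.COLOR_RGB2HSV); m=f(im,h).astype(np.uint8)*255
    cs,_=cv2.findContours(m,cv2.RETR_EXTERNAL,cv2.CHAIN_APPROX_NONE); q=max(cs,key=cv2.contourArea)
    b=cv2.boxPoints(cv2.minAreaRect(q)); 
    return (b+.5)/up-.5+[x0,y0], cv2.contourArea(q)/up**2,q
lf=lambda im,h:(h[...,1]<60)&(im.min(-1)>110)
for n,c,bx in (("top",t,(278,192,338,212)),("scene",s,(300,200,352,232))):
    b,a,q=seg(c,*bx,lf); W=np.array([raypl(c,u,v,6) for u,v in b])
    print(n,"ledge px",b.round(1).tolist(),a); print(W.round(1).tolist(),"centre",W.mean(0).round(1),[np.linalg.norm(W[i]-W[i-1]).round(1) for i in range(4)],
     [np.degrees(np.arctan2(*(W[i]-W[i-1])[[1,0]])).round(1) for i in range(4)])
# recess outline: non-green inside region of face in top
gf=lambda im,h:~((h[...,0]>55)&(h[...,0]<95)&(h[...,1]>110))&(im.max(-1)>60)
b,a,q=seg(t,280,160,335,207,gf); W=np.array([raypl(t,u,v,0) for u,v in b]); print("recess",b.round(1).tolist(),W.round(1).tolist(),[np.linalg.norm(W[i]-W[i-1]).round(1) for i in range(4)],[np.degrees(np.arctan2(*(W[i]-W[i-1])[[1,0]])).round(1) for i in range(4)])
of=lambda im,h:((h[...,0]<14)&(h[...,1]>170)&(im[...,0]>150))
for n,c,bx in (("top",t,(280,145,300,165)),("scene",s,(300,215,330,240))):
    b,a,q=seg(c,*bx,of); print(n,"orange",b.mean(0),a, raypl(c,*b.mean(0),38).round(1), raypl(c,*b.mean(0),56).round(1))
cv2.imwrite("pics/c2.png",np.hstack([cv2.resize(cv2.cvtColor(t["image"][158:212,270:345],cv2.COLOR_RGB2BGR),(750,540),interpolation=cv2.INTER_NEAREST)]))
```

```text
top ledge px [[283.4, 197.9], [330.5, 193.2], [331.4, 201.4], [284.2, 206.1]] 352.0
[[516.4, 85.2, 80.8], [532.1, -100.2, 80.4], [501.5, -103.1, 67.8], [485.7, 83.0, 68.2]] centre [508.9  -8.7  74.3] [np.float64(33.2), np.float64(186.1), np.float64(33.2), np.float64(186.8)] [np.float64(4.1), np.float64(-85.1), np.float64(-174.6), np.float64(94.8)]
scene ledge px [[298.7, 208.4], [300.0, 204.8], [343.5, 220.0], [342.3, 223.5]] 140.9375
[[535.5, -90.3, 82.1], [504.8, -105.5, 69.0], [490.2, 82.2, 70.0], [520.0, 93.2, 82.6]] centre [512.6  -5.1  75.9] [np.float64(184.1), np.float64(36.7), np.float64(188.3), np.float64(34.2)] [np.float64(-85.2), np.float64(-153.7), np.float64(94.5), np.float64(20.2)]
recess [[278.7, 160.5], [327.4, 155.7], [332.0, 202.4], [283.3, 207.1]] [[654.6, 99.5, 131.3], [670.6, -89.8, 130.9], [498.9, -105.9, 60.1], [482.8, 87.5, 60.7]] [np.float64(186.1), np.float64(189.9), np.float64(186.4), np.float64(194.0)] [np.float64(4.0), np.float64(-85.1), np.float64(-174.6), np.float64(94.8)]
top orange [288.6128397 156.744627 ] 13.21875 [657.2  58.4 171.9] [652.2  57.4 189.3]
scene orange [313.85000038 225.69999862] 29.09375 [656.2  56.1 171.5] [680.5  71.9 201.5]
```

View pics/c2.png

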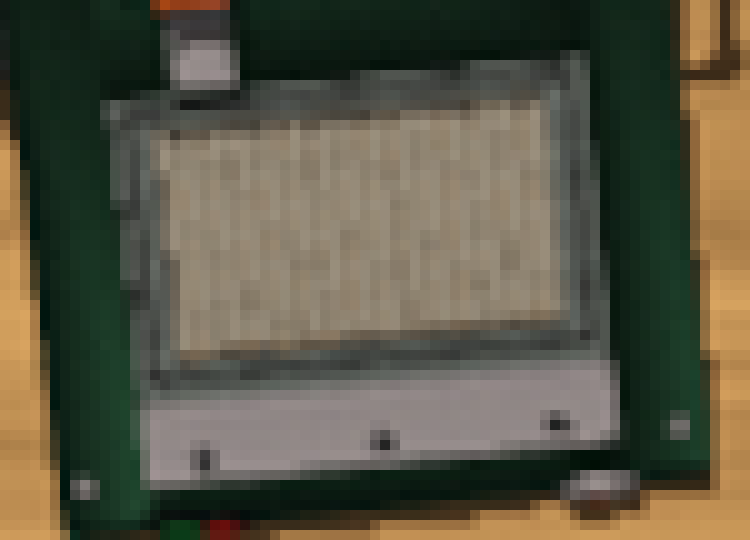

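```bash
cat >> h.py <<'E'
def Rface(yaw=4.9,tilt=22.0):
    a,b=np.radians(yaw),np.radians(tilt)
    Rz=np.array([[np.cos(a),-np.sin(a),0],[np.sin(a),np.cos(a),0],[0,0,1]])
    Ry=np.array([[np.cos(b),0,-np.sin(b)],[0,1,0],[np.sin(b),0,np.cos(b)]])
    return Rz@Ry
E
python3 - <<'E'
import numpy as np, cv2
from h import *
t=dict(np.load("pics/top0.npz")); s=dict(np.load("pics/scene0.npz"))
F=Rface(); n=F[:,2]
O=np.array([526.,-7.5,76.])
for nm,c in (("top",t),("scene",s)):
    p=(cloud(c)-O)@F; h=cv2.cvtColor(c["image"],cv2.COLOR_RGB2HSV)
    g=(h[...,0]>55)&(h[...,0]<95)&(h[...,1]>100)
    def st(l,m): 
        z=p[...,2][m&(abs(p[...,2])<15)]; print(nm,l,len(z),np.median(z).round(2),z.std().round(2))
    x,y=p[...,0],p[...,1]
    st("right",g&(x>5)&(x<150)&(y>-115)&(y<-100)); st("left",g&(x>5)&(x<150)&(y<115)&(y>100)); st("above",g&(x>130)&(x<150)&(abs(y)<90))
    led=(h[...,1]<60)&(c["image"].min(-1)>110)
    st("ledge",led&(x>-32)&(x<-4)&(abs(y)<85))
def ray(c,u,v):
    E=c["extrinsics"]; r=E[:3,:3]@np.array([(u-c["cx"])/c["fx"],(v-c["cy"])/c["fy"],1]); return E[:3,3],r/np.linalg.norm(r)
def tri(a,b):
    (o1,d1),(o2,d2)=ray(t,*a),ray(s,*b)
    A=np.c_[d1,-d2]; k=np.linalg.lstsq(A,o2-o1,rcond=None)[0]; p,q=o1+d1*k[0],o2+d2*k[1]; return (p+q)/2,np.linalg.norm(p-q)
print("ledge centre tri",tri((307.4,199.65),(321.1,214.2)))
def onface(c,u,v,z):
    o,d=ray(c,u,v); k=(z-n@(o-O))/(n@d); return (o+k*d-O)@F
for px in ((280.5,168),(328.5,163.2),(283.4,197.9),(330.5,193.2)): print(px,[onface(t,*px,z).round(1) for z in (0,6)])
print("recess far corners in scene project",project(s,[O+F@np.array([123,93.5,0]),O+F@np.array([123,-93.5,0])]),"ledge front",project(s,[O+F@np.array([0,93.5,6]),O+F@np.array([0,-93.5,6])]))
E
```

```text
top right 140 -0.89 4.85
top left 140 -0.95 4.49
top above 193 -0.17 4.01
top ledge 271 5.79 4.23
scene right 0 nan nan
scene left 0 nan nan
scene above 0 nan nan
scene ledge 99 5.52 1.62
ledge centre tri (array([508.82600239,  -7.3923755 ,  70.76311901]), np.float64(2.838356699144914))
(280.5, 168) [array([118. ,  91.8,  -0. ]), array([118.8,  91.5,   6. ])]
(328.5, 163.2) [array([118. , -95.8,   0. ]), array([118.8, -95.5,   6. ])]
(283.4, 197.9) [array([-0.9, 93.6, -0. ]), array([ 0.3, 93.3,  6. ])]
(330.5, 193.2) [array([ -1.1, -93. ,  -0. ]), array([  0.1, -92.7,   6. ])]
recess far corners in scene project [[327.40104746 235.4579013 ]
 [281.02523955 218.60358903]] ledge front [[341.01399174 222.25839418]
 [297.01753681 206.95252065]]
  return _methods._mean(a, axis=axis, dtype=dtype,
  ret = ret.dtype.type(ret / rcount)
  ret = _var(a, axis=axis, dtype=dtype, out=out, ddof=ddof,
  arrmean = um.true_divide(arrmean, div, out=arrmean,
  ret = ret.dtype.type(ret / rcount)
```

```bash
cat >> h.py <<'E'
def plan(x,y,z,yawdeg,p=None,yaw0=None):
    """total shift in present tool axes (m) and turn about tool z (deg) to reach TCP x,y,z,yaw"""
    if p is None:
        from bench import telemetry
        S=telemetry.state(); p=S["tcp_pos"]; yaw0=np.degrees(S["tcp_rot"][2])
        print("clock",round(S["clock"],2),"tcp",p.round(1),"yaw",round(yaw0,2),"F",S["ft_force"].round(1),"gap",round(S["finger_gap"]*92,1),"grip",round(S["grasp_force"],1),"q",S["qpos"].round(2))
    a=np.radians(yaw0); d=(np.array([x,y,z])-p)/1000
    print("shift",np.array([d[0]*np.cos(a)+d[1]*np.sin(a),d[0]*np.sin(a)-d[1]*np.cos(a),-d[2]]).round(4),"turn",round(yaw0-yawdeg,2))
O=np.array([525.5,-7.5,75.5])
E
python3 -c "
from h import *
plan(425.5,-338,260,-7.3)
t=dict(np.load('pics/top0.npz'));P=cloud(t)
# handle/right side heights
q=P[125:215,330:350].reshape(-1,3)
import numpy as np
for x in range(540,780,20):
    m=q[abs(q[:,0]-x)<4]; m=m[np.argsort(-m[:,1])]; print(x,[(int(a),int(b)) for a,b in m[:,1:]][::2])
"
```

```text
clock 0.1 tcp [ 190.  -542.4  403.8] yaw 19.3 F [-0.2  0.2  0.3] gap 92.0 grip 0.0 q [-1.44  0.16  1.6   0.    1.39 -0.21]
shift [ 0.2899 -0.1151  0.1438] turn 26.6
540 [(-98, 72), (-98, 64), (-102, 75), (-106, 78), (-110, 73), (-114, 76), (-117, 84), (-121, 85), (-125, 78), (-129, 77), (-133, 87), (-134, 70), (-137, 73), (-145, -2), (-149, 7), (-153, -1), (-157, 5), (-161, 3), (-166, -2), (-170, 0), (-174, 0), (-178, 0)]
560 [(-98, 79), (-102, 91), (-102, 79), (-106, 85), (-110, 84), (-114, 90), (-117, 92), (-126, 84), (-129, 89), (-133, 95), (-141, 8), (-146, -3), (-150, -3), (-158, 4), (-158, -7), (-162, -3), (-166, -3), (-170, 4), (-174, 0), (-178, 5)]
580 [(-98, 96), (-102, 95), (-106, 96), (-110, 92), (-110, 82), (-114, 85), (-118, 88), (-122, 90), (-126, 86), (-129, 103), (-130, 91), (-134, 89), (-142, -4), (-147, -8), (-151, -5), (-154, 4), (-158, 4), (-163, -5), (-167, -7), (-171, -5), (-175, 0), (-179, -3)]
600 [(-98, 110), (-99, 96), (-103, 97), (-106, 96), (-110, 98), (-114, 93), (-118, 103), (-118, 96), (-122, 109), (-126, 108), (-130, 104), (-142, 4), (-147, 0), (-151, 
[... 1278 characters left out ...]
79, -2), (-183, -5)]
720 [(-100, 156), (-104, 153), (-104, 144), (-108, 148), (-111, 159), (-112, 137), (-115, 148), (-119, 151), (-119, 145), (-133, -1), (-136, 124), (-139, 129), (-143, 134), (-158, 0), (-163, -5), (-167, -1), (-171, -2), (-179, 0)]
740 [(-100, 153), (-104, 158), (-108, 152), (-108, 152), (-112, 149), (-119, 161), (-136, 129), (-138, 0), (-140, 131), (-142, 2), (-159, 3), (-163, 6), (-163, -5), (-167, -5), (-175, 2), (-180, -1), (-184, 2)]
760 [(-101, 156), (-104, 161), (-105, 148), (-109, 152), (-112, 158), (-116, 160), (-125, 128), (-130, 0), (-133, 121), (-134, -6), (-137, 128), (-141, 126), (-155, -1), (-159, 0), (-167, 9), (-172, 1), (-176, 3), (-181, -3), (-185, -6)]
```

apply_moves:
  moves:
    - [1, 0.0415, -0.0165, 0.018, 0]
    - [1, 0.0415, -0.0165, 0.018, 0]
    - [1, 0.0415, -0.0165, 0.018, 0]
    - [1, 0.0415, -0.0165, 0.018, 0]
    - [1, 0.0415, -0.0165, 0.018, 0]
    - [1, 0.0415, -0.0165, 0.018, 0]
    - [1, 0.041, -0.0165, 0.018, 0]
    - [1, 0, 0, 0.01, 8.5]
    - [1, 0, 0, 0.01, 8.5]
    - [1, 0, 0, 0, 8.5]
  grip_force: 15

```text
clock: 1.1
tcp_pos: [425.3, -336.6, 256.5]
tcp_rot: [-3.139, 0.003, -0.113]
ft_force: [0.2, -0.0, -0.6]
finger_gap: 1.0
grasp_force: 0.0
```

```bash
python3 -c "
from h import *
plan(425.5,-338,206,-7.3)"
```

```text
clock 1.1 tcp [ 425.3 -336.6  256.5] yaw -6.49 F [ 0.2 -0.  -0.6] gap 92.0 grip 0.0 q [-0.89  0.24  1.81 -0.    1.09  0.79]
shift [0.0004 0.0014 0.0505] turn 0.81
```

apply_moves:
  moves:
    - [1, 0.0004, 0.0014, 0.015, 0.8]
    - [1, 0, 0, 0.015, 0]
    - [1, 0, 0, 0.012, 0]
    - [1, 0, 0, 0.008, 0]
    - [1, 0, 0, 0, 0]
    - [-1, 0, 0, 0, 0]
    - [-1, 0, 0, 0, 0]
    - [-1, 0, 0, 0, 0]
    - [-1, 0, 0, 0, 0]
    - [-1, 0, 0, 0, 0]
  grip_force: 15

```text
clock: 2.1
tcp_pos: [426.0, -339.4, 209.2]
tcp_rot: [3.141, -0.001, -0.122]
ft_force: [0.5, 0.1, -0.0]
finger_gap: 0.867
grasp_force: 15.0
```

apply_moves:
  moves:
    - [-1, 0, 0, -0.02, 0]
    - [-1, 0, 0, -0.03, 0]
    - [-1, 0, 0, -0.02, -8.5]
    - [-1, 0, 0, -0.01, -8.5]
    - [-1, 0, 0, -0.01, -8.5]
    - [-1, 0, 0, -0.01, -8.5]
    - [-1, 0, 0, -0.01, -8.5]
    - [-1, 0, 0, -0.01, -8.5]
    - [-1, 0, 0, -0.01, -8.5]
    - [-1, 0, 0, -0.006, -8.5]

```text
clock: 3.1
tcp_pos: [425.6, -339.1, 344.9]
tcp_rot: [-3.141, -0.0, 1.071]
ft_force: [0.3, 0.0, -4.2]
finger_gap: 0.869
grasp_force: 15.0
```

```bash
python3 -c "
from h import *
plan(559.5,-180.5,345,72)"
```

```text
clock 3.1 tcp [ 425.6 -339.1  344.9] yaw 61.35 F [ 0.3  0.  -4.2] gap 80.0 grip 15.0 q [-0.89  0.13  1.75 -0.    1.26 -0.39]
shift [ 2.034e-01  4.140e-02 -1.000e-04] turn -10.65
```

apply_moves:
  moves:
    - [-1, 0.034, 0.007, 0, 0]
    - [-1, 0.034, 0.007, 0, 0]
    - [-1, 0.034, 0.007, 0, 0]
    - [-1, 0.034, 0.007, 0, 0]
    - [-1, 0.034, 0.007, 0, 0]
    - [-1, 0.034, 0.007, 0, 0]
    - [-1, 0, 0, 0.01, -5.5]
    - [-1, 0, 0, 0.01, -5]
    - [-1, 0, 0, 0.005, 0]
    - [-1, 0, 0, 0, 0]

```text
clock: 4.1
tcp_pos: [560.8, -181.0, 318.2]
tcp_rot: [-3.139, -0.001, 1.246]
ft_force: [-0.2, 0.3, -3.5]
finger_gap: 0.87
grasp_force: 15.0
```

Run:
```python
from h import *
from bench import vision
plan(559.5,-180.5,265,72)
a=[]
for n in ("top","scene"):
    c=vision.camera(n); np.savez(f"pics/{n}1.npz",**c)
t,s=[dict(np.load(f"pics/{n}1.npz")) for n in ("top","scene")]
A=cv2.resize(t["image"][120:220,270:390,::-1],(480,400),interpolation=cv2.INTER_CUBIC); B=cv2.resize(s["image"][120:280,200:328,::-1],(320,400),interpolation=cv2.INTER_CUBIC)
cv2.imwrite("pics/v1.png",np.hstack([A,B]))
```

```text
clock 4.1 tcp [ 560.8 -181.   318.2] yaw 71.37 F [-0.2  0.3 -3.5] gap 80.0 grip 15.0 q [-0.52  0.27  1.64 -0.    1.23 -0.19]
shift [ 0.     -0.0014  0.0532] turn -0.63
```

View pics/v1.png

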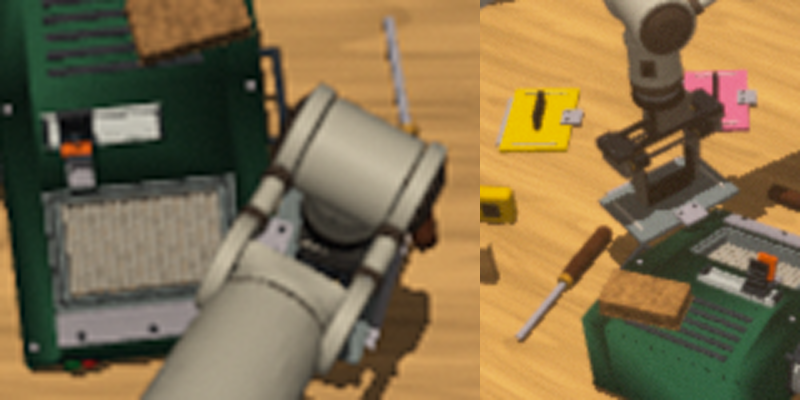

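The pictures show the cover held level in the gripper, with its strike just over the extractor's right edge (top crop about (280,235)). I'll lower it so the edge tips the top of the cover up.

apply_moves:
  moves:
    - [-1, 0, 0, 0.005, 0]
    - [-1, 0, 0, 0.005, 0]
    - [-1, 0, 0, 0.005, 0]
    - [-1, 0, 0, 0.005, 0]
    - [-1, 0, 0, 0.005, 0]
    - [-1, 0, 0, 0, 0]
    - [-1, 0, 0, 0, 0]
    - [-1, 0, 0, 0, 0]
    - [-1, 0, 0, 0, 0]
    - [-1, 0, 0, 0, 0]

```text
clock: 5.2
tcp_pos: [561.0, -182.8, 294.9]
tcp_rot: [-3.142, 0.004, 1.247]
ft_force: [-3.9, -7.1, -2.6]
finger_gap: 0.868
grasp_force: 15.0
```

Run:
```python
from h import *
from bench import vision
for n in ("top","scene"):
    c=vision.camera(n); np.savez(f"pics/{n}2.npz",**c)
t,s=[dict(np.load(f"pics/{n}2.npz")) for n in ("top","scene")]
A=cv2.resize(t["image"][140:220,300:390,::-1],(400,356),interpolation=cv2.INTER_CUBIC); B=cv2.resize(s["image"][160:250,240:330,::-1],(400,356),interpolation=cv2.INTER_CUBIC)
cv2.imwrite("pics/v2.png",np.hstack([A,B]))
```

```text
(no output)
```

View pics/v2.png

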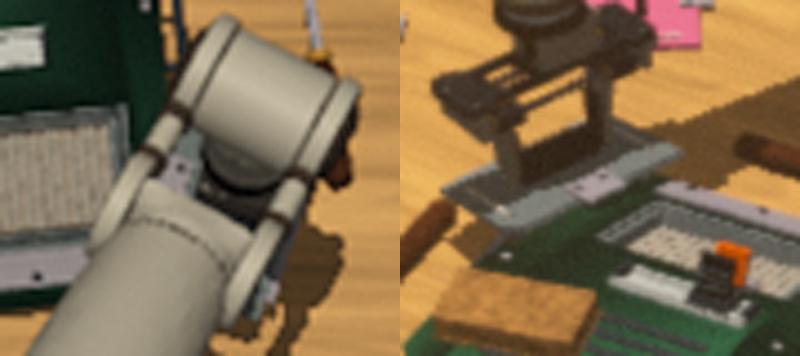

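```bash
cat >> h.py <<'E'
def grip2(S):  # grasp point
    return S["tcp_pos"]-np.array([0,0,171])
def cover_fit(c,S,cond,show=True):
    """plane through the cover's grey outer side, in (heading, left, up) axes about the grasp point"""
    a=S["tcp_rot"][2]; G=grip2(S)
    M=np.array([[np.cos(a),-np.sin(a),0],[np.sin(a),np.cos(a),0],[0,0,1]])
    p=(cloud(c)-G)@M; h=cv2.cvtColor(c["image"],cv2.COLOR_RGB2HSV)
    m=(h[...,1]<70)&(c["image"].max(-1)>75)&cond(p)
    q=p[m]
    for _ in range(5):
        A=np.c_[q[:,:2],np.ones(len(q))]; k=np.linalg.lstsq(A,q[:,2],rcond=None)[0]; e=q[:,2]-A@k; q=q[abs(e)<max(6,2*e.std())]
    print("tilt up %.1f deg, roll %.1f, height at pivot %.1f, n %d sd %.1f"%(*np.degrees(np.arctan(k[:2])),k[2],len(q),e.std()),"range",q.min(0).round(),q.max(0).round())
    return q,m
E
python3 - <<'E'
from h import *
from bench import telemetry
S=telemetry.state()
for n in ("top","scene"):
    c=dict(np.load(f"pics/{n}2.npz"))
    cover_fit(c,S,lambda p:(abs(p[...,0])<85)&(abs(p[...,1])<95)&(abs(p[...,2]+20)<60))
    h=cv2.cvtColor(c["image"],cv2.COLOR_RGB2HSV)
E
```

```text
tilt up 19.3 deg, roll 6.9, height at pivot -32.1, n 103 sd 3.3 range [-62. -48. -51.] [85. 88. -5.]
tilt up 14.3 deg, roll -0.2, height at pivot -30.5, n 384 sd 2.4 range [-55. -91. -48.] [79. 91. -5.]
```

apply_moves:
  moves:
    - [-1, -0.004, 0, 0, 0]
    - [-1, -0.004, 0, 0, 0]
    - [-1, 0, 0, 0.004, 0]
    - [-1, 0, 0, 0.004, 0]
    - [-1, 0, 0, 0.004, 0]
    - [-1, 0, 0, 0.004, 0]
    - [-1, 0, 0, 0, 0]
    - [-1, 0, 0, 0, 0]
    - [-1, 0, 0, 0, 0]
    - [-1, 0, 0, 0, 0]

```text
clock: 6.3
tcp_pos: [558.9, -188.9, 278.7]
tcp_rot: [3.142, 0.0, 1.248]
ft_force: [-1.3, -4.7, -2.2]
finger_gap: 0.872
grasp_force: 15.0
```

```bash
cat > look.py <<'E'
from h import *
from bench import telemetry,vision
plan(560,-185,265,72)
S=telemetry.state()
c=vision.camera("scene"); cover_fit(c,S,lambda p:(abs(p[...,0])<85)&(abs(p[...,1])<95)&(abs(p[...,2]+20)<60))
E
python3 look.py
```

```text
clock 6.3 tcp [ 558.9 -188.9  278.7] yaw 71.5 F [-1.3 -4.7 -2.2] gap 80.2 grip 15.0 q [-0.53  0.32  1.66 -0.    1.16 -0.21]
shift [ 0.0041 -0.0002  0.0137] turn -0.5
tilt up 24.7 deg, roll -0.2, height at pivot -31.9, n 271 sd 2.4 range [-45. -92. -53.] [80. 83. 10.]
```

apply_moves:
  moves:
    - [-1, 0, 0, 0.004, 0]
    - [-1, 0, 0, 0.004, 0]
    - [-1, 0, 0, 0.004, 0]
    - [-1, 0, 0, 0.004, 0]
    - [-1, 0, 0, 0.004, 0]
    - [-1, 0, 0, 0.002, 0]
    - [-1, 0, 0, 0, 0]
    - [-1, 0, 0, 0, 0]
    - [-1, 0, 0, 0, 0]
    - [-1, 0, 0, 0, 0]

```text
clock: 7.35
tcp_pos: [558.7, -188.7, 256.5]
tcp_rot: [-3.141, -0.0, 1.248]
ft_force: [-0.8, -0.2, -2.5]
finger_gap: 0.866
grasp_force: 15.0
```

```bash
python3 look.py
```

```text
clock 7.35 tcp [ 558.7 -188.7  256.5] yaw 71.5 F [-0.8 -0.2 -2.5] gap 79.7 grip 15.0 q [-0.53  0.35  1.68  0.    1.11 -0.21]
shift [ 0.0039  0.     -0.0085] turn -0.5
tilt up 38.8 deg, roll 0.1, height at pivot -33.1, n 131 sd 3.9 range [  9. -91. -29.] [85. 81. 32.]
```

apply_moves:
  moves:
    - [-1, -0.003, 0, -0.02, 0]
    - [-1, 0, 0, -0.03, 0]
    - [-1, 0, 0, -0.015, 8.3]
    - [-1, 0, 0, -0.01, 8.3]
    - [-1, 0, 0, -0.01, 8.3]
    - [-1, 0, 0, -0.01, 8.3]
    - [-1, 0, 0, 0, 8.3]
    - [-1, 0, 0, 0, 8.3]
    - [-1, 0, 0, 0, 8.3]
    - [-1, 0, 0, 0, 8.3]

```text
clock: 8.4
tcp_pos: [557.8, -191.4, 351.3]
tcp_rot: [-3.141, 0.001, 0.083]
ft_force: [-0.1, 0.6, -4.2]
finger_gap: 0.865
grasp_force: 15.0
```

```bash
cat >> h.py <<'E'
def tcp_for_lip(lx,ly,lz,alpha,hp=21.,p=9.2,O=O):
    """TCP that puts the lip tip at face (lx,ly,lz) with the cover alpha deg above the face; pivot hp above outer side, p below grasp point"""
    a=np.radians(alpha); z=hp+6
    f=np.array([lx+70*np.cos(a)-z*np.sin(a),ly,lz+70*np.sin(a)+z*np.cos(a)])
    return O+Rface()@f+[0,0,171+p]
E
cat > look2.py <<'E'
import sys
from h import *
from bench import telemetry,vision
S=telemetry.state()
c=vision.camera("scene"); np.savez("pics/last.npz",**c); cover_fit(c,S,lambda p:(abs(p[...,0])<85)&(abs(p[...,1])<95)&(abs(p[...,2]+20)<60))
lx,lz,al=map(float,sys.argv[1:4]); T=tcp_for_lip(lx,0,lz,al); print("target",T.round(1)); plan(*T,4.9)
E
python3 look2.py 12 25 16.8
```

```text
tilt up 40.9 deg, roll 0.5, height at pivot -37.0, n 112 sd 2.9 range [-23. -85. -61.] [69. 93. 27.]
target [564.8  -4.1 348.3]
clock 8.45 tcp [ 557.8 -191.5  351.3] yaw 4.45 F [-0.   0.6 -3.6] gap 80.3 grip 15.0 q [-0.54  0.24  1.61  0.    1.29  0.96]
shift [ 0.0215 -0.1862  0.003 ] turn -0.45
```

apply_moves:
  moves:
    - [-1, 0.0035, -0.031, 0, 0]
    - [-1, 0.0035, -0.031, 0, 0]
    - [-1, 0.0035, -0.031, 0, 0]
    - [-1, 0.0035, -0.031, 0, 0]
    - [-1, 0.0035, -0.031, 0, 0]
    - [-1, 0.004, -0.031, 0, 0]
    - [-1, 0, 0, 0, -0.4]
    - [-1, 0, 0, 0, 0]
    - [-1, 0, 0, 0, 0]
    - [-1, 0, 0, 0, 0]

```text
clock: 9.45
tcp_pos: [562.8, -5.5, 351.6]
tcp_rot: [3.141, 0.0, 0.095]
ft_force: [0.3, -0.3, -2.5]
finger_gap: 0.87
grasp_force: 15.0
```

```bash
python3 look2.py 8 -3.5 18
python3 - <<'E'
from h import *
from bench import vision
s=dict(np.load("pics/last.npz")); t=vision.camera("top"); np.savez("pics/lastt.npz",**t)
A=cv2.resize(t["image"][140:220,270:350,::-1],(400,400),interpolation=cv2.INTER_CUBIC); B=cv2.resize(s["image"][150:250,260:360,::-1],(400,400),interpolation=cv2.INTER_CUBIC)
cv2.imwrite("pics/v3.png",np.hstack([A,B]))
E
```

```text
tilt up 40.4 deg, roll -0.2, height at pivot -36.7, n 160 sd 3.5 range [ -9. -86. -47.] [71. 94. 30.]
target [570.3  -3.7 321.1]
clock 9.5 tcp [562.9  -5.4 351.7] yaw 5.44 F [ 0.3  0.3 -3. ] gap 79.7 grip 15.0 q [-0.22  0.17  1.69 -0.    1.28  1.25]
shift [ 0.0076 -0.0011  0.0305] turn 0.54
```

View pics/v3.png

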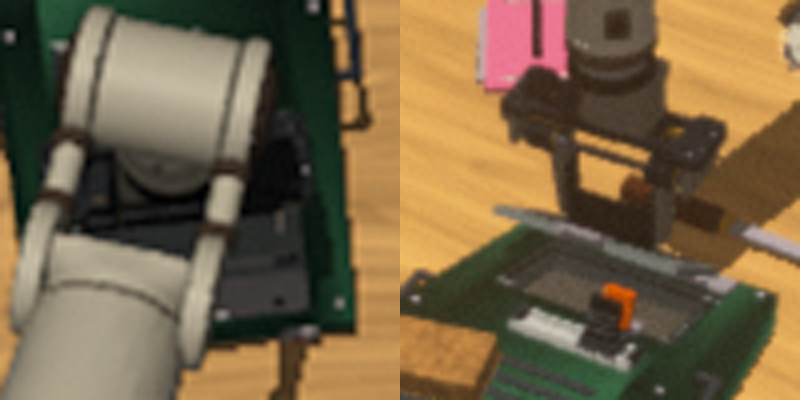

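Run:
```python
from h import *
from bench import telemetry
S=telemetry.state(); s=dict(np.load("pics/last.npz"))
pv=S["tcp_pos"]-[0,0,171+9.2]
for th in (38,40,42):
    R=Rface(np.degrees(S["tcp_rot"][2]),th)
    pts=[(60,90,-21),(60,-90,-21),(60,90,-29),(60,-90,-29),(76,20,-19),(76,-20,-19)]
    print(th,project(s,[pv+R@np.array(p,float) for p in pts]).round(1).tolist())
im=s["image"]; up=cv2.resize(im[195:230,275:350],None,fx=10,fy=10,interpolation=cv2.INTER_CUBIC)[:,:,::-1]
cv2.imwrite("pics/v4.png",up)
```

```text
38 [[328.8, 217.6], [282.7, 202.0], [328.1, 219.9], [282.2, 204.2], [308.8, 211.1], [298.5, 207.6]]
40 [[328.9, 217.1], [282.8, 201.5], [328.2, 219.3], [282.2, 203.6], [309.0, 210.4], [298.7, 206.9]]
42 [[329.0, 216.5], [282.9, 200.9], [328.3, 218.7], [282.2, 203.1], [309.1, 209.6], [298.8, 206.1]]
```

View pics/v4.png

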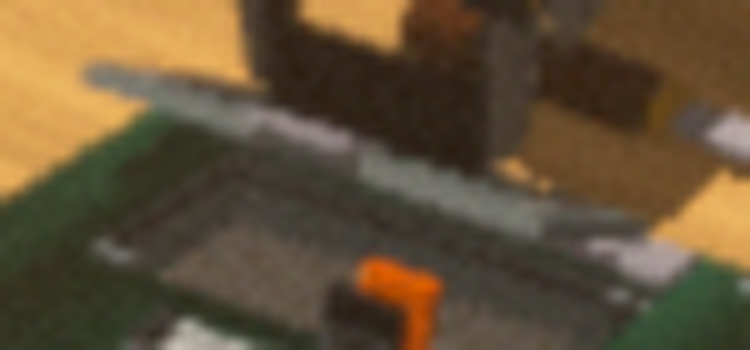

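The picture shows the cover's top right corner at px (283,202) and its left corner at (329,217). Both match the robot-predicted positions to within 1 px, so I'll go down to the slot mouth.

apply_moves:
  moves:
    - [-1, 0.0035, 0, 0.003, 0.5]
    - [-1, 0.004, -0.001, 0.003, 0]
    - [-1, 0, 0, 0.006, 0]
    - [-1, 0, 0, 0.006, 0]
    - [-1, 0, 0, 0.006, 0]
    - [-1, 0, 0, 0.004, 0]
    - [-1, 0, 0, 0.002, 0]
    - [-1, 0, 0, 0, 0]
    - [-1, 0, 0, 0, 0]
    - [-1, 0, 0, 0, 0]

```text
clock: 10.55
tcp_pos: [570.3, -2.8, 322.1]
tcp_rot: [3.141, -0.001, 0.087]
ft_force: [0.5, 1.4, -2.8]
finger_gap: 0.873
grasp_force: 15.0
```

```bash
python3 look2.py -5 -4 18
```

```text
tilt up 37.4 deg, roll 0.2, height at pivot -31.4, n 231 sd 3.6 range [-71. -91. -80.] [69. 94. 28.]
target [558.5  -4.7 315.8]
clock 10.6 tcp [570.3  -2.8 322.1] yaw 5.0 F [ 1.1  0.  -4.3] gap 80.0 grip 15.0 q [-0.22  0.22  1.69 -0.    1.23  1.27]
shift [-0.0119  0.0008  0.0063] turn 0.1
```

apply_moves:
  moves:
    - [-1, 0, 0.001, 0.001, 0]
    - [-1, -0.002, 0, 0.0008, 0]
    - [-1, -0.002, 0, 0.0008, 0]
    - [-1, -0.002, 0, 0.0008, 0]
    - [-1, -0.002, 0, 0.0008, 0]
    - [-1, -0.002, 0, 0.0008, 0]
    - [-1, -0.002, 0, 0.0008, 0]
    - [-1, 0, 0, 0, 0]
    - [-1, 0, 0, 0, 0]
    - [-1, 0, 0, 0, 0]

```text
clock: 11.6
tcp_pos: [558.4, -4.9, 316.0]
tcp_rot: [3.142, -0.0, 0.087]
ft_force: [0.7, -0.4, -3.8]
finger_gap: 0.871
grasp_force: 15.0
```

apply_moves:
  moves:
    - [-1, -0.001, 0, 0.001, 0]
    - [-1, -0.001, 0, 0.001, 0]
    - [-1, -0.001, 0, 0.001, 0]
    - [-1, 0, 0, 0.001, 0]
    - [-1, 0, 0, 0, 0]
    - [-1, 0, 0, 0, 0]
    - [-1, 0, 0, 0, 0]
    - [-1, 0, 0, 0, 0]
    - [-1, 0, 0, 0, 0]
    - [-1, 0, 0, 0, 0]

```text
clock: 12.6
tcp_pos: [556.4, -4.9, 313.7]
tcp_rot: [3.141, -0.005, 0.088]
ft_force: [3.1, 3.8, 4.8]
finger_gap: 0.87
grasp_force: 15.0
```

Run:
```python
from h import *
from bench import telemetry,vision
S=telemetry.state(); c=vision.camera("scene"); np.savez("pics/last.npz",**c)
cover_fit(c,S,lambda p:(p[...,0]>0)&(p[...,0]<85)&(abs(p[...,1])<95)&(p[...,2]>-32-0.45*0+0.404*(p[...,0]+60)-45)&(p[...,2]<60))
for al in (19,18,16,14): print(al,(Rface().T@(S["tcp_pos"]-tcp_for_lip(0,0,0,al))).round(1))
```

```text
tilt up 37.3 deg, roll -0.2, height at pivot -33.2, n 163 sd 2.8 range [  1. -88. -35.] [69. 92. 25.]
19 [-6.9 -0.  -6.2]
18 [-7.8 -0.  -5.2]
16 [-9.4 -0.  -3.1]
14 [-10.9  -0.   -1. ]
```

apply_moves:
  moves:
    - [-1, 0.0017, 0, 0.0013, 0]
    - [-1, 0.0018, 0, 0.0013, 0]
    - [-1, 0.0018, 0, 0.0013, 0]
    - [-1, 0.0018, 0, 0.0013, 0]
    - [-1, 0.0018, 0, 0.0013, 0]
    - [-1, 0.0014, 0, 0.0015, 0]
    - [-1, 0.0014, 0, 0.0015, 0]
    - [-1, 0, 0, 0, 0]
    - [-1, 0, 0, 0, 0]
    - [-1, 0, 0, 0, 0]
  grip_force: 8

```text
clock: 13.65
tcp_pos: [566.8, -4.1, 302.1]
tcp_rot: [-3.141, 0.001, 0.087]
ft_force: [-0.2, 0.3, -3.3]
finger_gap: 0.875
grasp_force: 8.0
```

```bash
cat > look3.py <<'E'
from h import *
from bench import telemetry,vision
S=telemetry.state(); c=vision.camera("scene"); np.savez("pics/last.npz",**c)
cover_fit(c,S,lambda p:(p[...,0]>0)&(p[...,0]<66)&(abs(p[...,1])<95)&(p[...,2]>-48+0.404*p[...,0])&(p[...,2]<60))
for al in (18,12,8,4,0): print(al,(Rface().T@(S["tcp_pos"]-tcp_for_lip(0,0,0,al))).round(1))
E
python3 look3.py
```

```text
tilt up 26.2 deg, roll -0.2, height at pivot -30.6, n 211 sd 2.2 range [  1. -88. -30.] [66. 92.  6.]
18 [ -2.4  -0.1 -19.8]
12 [ -7.   -0.1 -13.5]
8 [-9.7 -0.1 -9. ]
4 [-12.1  -0.1  -4.3]
0 [-14.2  -0.1   0.5]
```

apply_moves:
  moves:
    - [-1, 0.0014, 0, 0.0014, 0]
    - [-1, 0.0014, 0, 0.0014, 0]
    - [-1, 0, 0, 0, 0]
    - [-1, 0, 0, 0, 0]
    - [1, 0, 0, 0, 0]
    - [1, 0, 0, 0, 0]
    - [1, 0, 0, 0, 0]
    - [1, 0, 0, 0, 0]
    - [1, 0, 0, -0.01, 0]
    - [1, 0, 0, -0.02, 0]
  grip_force: 8

```text
clock: 14.7
tcp_pos: [569.2, -3.7, 328.9]
tcp_rot: [-3.141, 0.003, 0.087]
ft_force: [0.0, 0.3, 0.4]
finger_gap: 1.003
grasp_force: 0.0
```

Run:
```python
from h import *
from bench import vision,telemetry
F=Rface(); c=vision.camera("scene"); np.savez("pics/last.npz",**c)
print({k:telemetry.state()[k].round(1) for k in("tcp_pos","ft_force")})
p=(cloud(c)-O)@F; h=cv2.cvtColor(c["image"],cv2.COLOR_RGB2HSV)
m=(h[...,1]<70)&(c["image"].max(-1)>75)&(abs(p[...,1])<88)&(abs(p[...,2])<25)
for a in range(-30,140,15):
    q=p[m&(p[...,0]>a)&(p[...,0]<a+15)]; print(a,len(q),np.median(q[:,2]).round(1) if len(q) else "", np.median(q[:,2][q[:,1]>0]).round(1) if (q[:,1]>0).any() else "",np.median(q[:,2][q[:,1]<0]).round(1) if (q[:,1]<0).any() else "")
cv2.imwrite("pics/v5.png",cv2.resize(c["image"][170:250,265:365,::-1],(750,600),interpolation=cv2.INTER_CUBIC))
```

```text
{'tcp_pos': array([570.7,  -4. , 333.9]), 'ft_force': array([1.2, 0.6, 2.2])}
-30 48 5.4 5.7 5.4
-15 61 5.0 4.9 5.5
0 28 0.8 0.7 4.9
15 9 0.9 0.6 2.4
30 11 1.1 1.4 0.9
45 17 -0.3 -0.3 0.2
60 29 -0.3 -0.5 -0.3
75 68 -0.4 -0.4 -0.2
90 58 0.3 1.0 -0.5
105 70 0.0 0.1 0.0
120 37 2.5 4.0 2.2
135 13 -0.3 3.7 -0.7
```

View pics/v5.png

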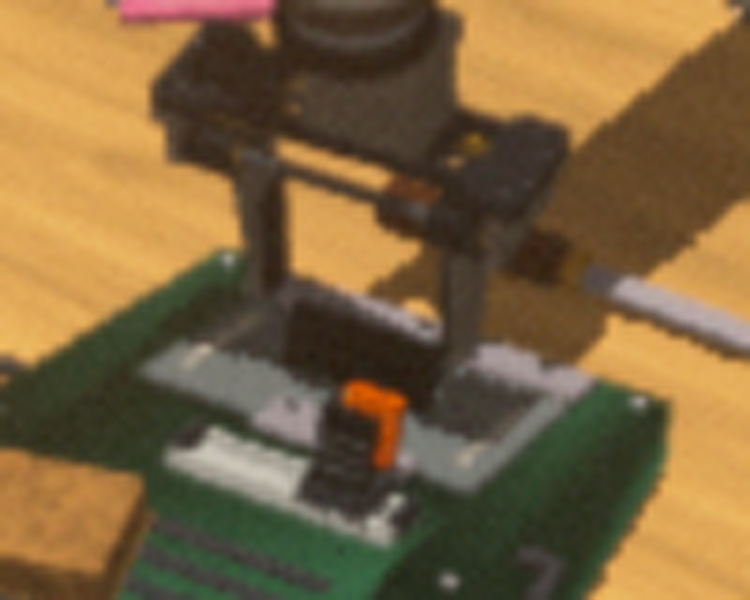

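The picture shows the cover flush in its recess: depth puts its outer side at z ≈ 0 over the whole length. The strike is at crop (290,415) and the slide is still parked. Next is the slide.

apply_moves:
  moves:
    - [1, 0, 0, -0.03, 0]
    - [1, 0, 0, -0.03, -8.5]
    - [1, 0, 0, -0.02, -8.5]
    - [1, 0, 0, -0.01, -8.5]
    - [1, 0, 0, -0.01, -8.5]
    - [1, 0, 0, 0, -8.5]
    - [1, 0, 0, 0, -8.5]
    - [1, 0, 0, 0, -8.5]
    - [1, 0, 0, 0, -8.5]
    - [1, 0, 0, 0, -8.5]
  grip_force: 28

```text
clock: 15.75
tcp_pos: [569.8, -3.8, 430.1]
tcp_rot: [3.141, 0.0, 1.429]
ft_force: [-1.0, -0.5, -0.9]
finger_gap: 0.999
grasp_force: 0.0
```

Run:
```python
from h import *
from bench import vision
F=Rface(); of=lambda im:((lambda h:(h[...,0]<14)&(h[...,1]>170)&(im[...,0]>120))(cv2.cvtColor(im,cv2.COLOR_RGB2HSV)))
for n in("top0","scene0","live"):
    c=vision.camera("scene") if n=="live" else dict(np.load(f"pics/{n}.npz"))
    p=(cloud(c)-O)@F; m=of(c["image"])&(abs(p[...,0]-165)<25)&(abs(p[...,1]-50)<40)&(abs(p[...,2]-38)<35)
    q=p[m]; print(n,len(q),"y mid",(q[:,1].min()+q[:,1].max())/2 if len(q) else "",q.mean(0).round(1) if len(q) else "",q.min(0).round(1),q.max(0).round(1))
T=O+F@np.array([180,53,38.])+[-1,-.1,13+171]; print(T.round(1)); plan(T[0],T[1],T[2]+45,94.9)
```

```text
top0 20 y mid 55.070165844852184 [163.   54.1  48. ] [154.5  41.1  10.9] [168.6  69.1  66.3]
scene0 38 y mid 56.787608927312846 [169.6  59.4  47.4] [161.1  44.4  23.2] [184.8  69.2  57. ]
live 40 y mid 55.553524522828226 [170.1  59.4  47.5] [162.7  41.9  24.3] [189.2  69.2  59.7]
[672.1  58.2 362.2]
clock 15.8 tcp [569.8  -3.8 430.1] yaw 82.17 F [ 0.4  0.3 -0.3] gap 92.0 grip 0.0 q [-0.22  0.13  1.58  0.    1.43 -0.08]
shift [0.0754 0.0928 0.0229] turn -12.73
```

apply_moves:
  moves:
    - [1, 0.0256, 0.031, 0, 0]
    - [1, 0.0256, 0.031, 0, 0]
    - [1, 0.0257, 0.031, 0, 0]
    - [1, 0, 0, 0.01, -6.4]
    - [1, 0, 0, 0.01, -6.3]
    - [1, 0, 0, 0, 0]
    - [1, 0, 0, 0, 0]
    - [1, 0, 0, 0, 0]
    - [1, 0, 0, 0, 0]
    - [1, 0, 0, 0, 0]

```text
clock: 16.8
tcp_pos: [673.1, 58.3, 410.3]
tcp_rot: [3.141, 0.0, 1.643]
ft_force: [-0.7, 0.2, 0.4]
finger_gap: 0.998
grasp_force: 0.0
```

Run:
```python
from h import *
from bench import vision,telemetry
F=Rface(); T=O+F@np.array([180,54.5,38.])+[-1,-.1,13+171]; print(T.round(1)); plan(T[0],T[1],T[2],94.9)
S=telemetry.state(); c=vision.camera("scene"); np.savez("pics/last.npz",**c)
p=cloud(c); G=S["tcp_pos"]
# fingers in the picture: dark points between 120 and 200 mm below the flange
m=(abs(p[...,0]-G[0])<80)&(abs(p[...,1]-G[1])<40)&(p[...,2]<G[2]-125)&(p[...,2]>G[2]-182)
q=p[m]; a=q[q[:,0]<G[0]]; b=q[q[:,0]>=G[0]]
for r in(a,b): print(len(r),(r.min(0)-G).round(1) if len(r) else"",(r.max(0)-G).round(1) if len(r) else "",(np.median(r,0)-G).round(1) if len(r) else "")
```

```text
[671.9  59.7 362.2]
clock 16.8 tcp [673.1  58.3 410.3] yaw 94.13 F [-0.7  0.2  0.4] gap 91.8 grip 0.0 q [-0.09  0.41  1.28  0.    1.45 -0.16]
shift [ 0.0015 -0.0011  0.0482] turn -0.77
75 [ -61.9  -12.3 -182. ] [ -40.     9.6 -125.1] [ -46.5    4.5 -157.2]
83 [  46.2   -4.  -182. ] [  67.    17.7 -126.2] [  61.5   10.1 -154.9]
```

apply_moves:
  moves:
    - [1, 0.0015, -0.001, 0.008, -0.7]
    - [1, 0, 0, 0.01, 0]
    - [1, 0, 0, 0.01, 0]
    - [1, 0, 0, 0.01, 0]
    - [1, 0, 0, 0.008, 0]
    - [1, 0, 0, 0.002, 0]
    - [1, 0, 0, 0, 0]
    - [0.2, 0, 0, 0, 0]
    - [0.2, 0, 0, 0, 0]
    - [0.2, 0, 0, 0, 0]
  grip_force: 28

```text
clock: 17.85
tcp_pos: [672.2, 59.9, 362.2]
tcp_rot: [3.141, 0.0, 1.656]
ft_force: [-0.4, 0.8, -0.4]
finger_gap: 0.762
grasp_force: 0.0
```

apply_moves:
  moves:
    - [-1, 0, 0, 0, 0]
    - [-1, 0, 0, 0, 0]
    - [-1, 0, 0, 0, 0]
    - [-1, 0, 0, 0, 0]
    - [-1, 0, 0, 0, 0]
    - [-1, 0, 0, 0, 0]
    - [-1, 0, 0, 0, 0]
    - [-1, 0, 0, 0, 0]
    - [-1, 0, 0, 0, 0]
    - [-1, 0, 0, 0, 0]
  grip_force: 28

```text
clock: 18.85
tcp_pos: [672.4, 59.9, 364.1]
tcp_rot: [3.139, 0.001, 1.656]
ft_force: [-3.4, 0.5, 8.7]
finger_gap: 0.376
grasp_force: 25.8
```

apply_moves:
  moves:
    - [-1, -0.001, 0, 0, 0]
    - [-1, -0.001, 0, 0, 0]
    - [-1, -0.001, 0, 0, 0]
    - [-1, 0, 0, 0, 0]
    - [-1, 0, 0, 0, 0]
    - [-1, 0, 0, 0, 0]
    - [-1, 0, 0, 0, 0]
    - [-1, 0, 0, 0, 0]
    - [-1, 0, 0, 0, 0]
    - [-1, 0, 0, 0, 0]
  grip_force: 28

```text
clock: 19.85
tcp_pos: [672.6, 57.0, 364.1]
tcp_rot: [3.139, 0.0, 1.656]
ft_force: [-2.7, 0.1, 7.4]
finger_gap: 0.375
grasp_force: 25.8
```

apply_moves:
  moves:
    - [-1, -0.004, 0, 0, 0]
    - [-1, -0.005, 0, 0, 0]
    - [-1, -0.006, 0, 0, 0]
    - [-1, -0.006, 0, 0, 0]
    - [-1, -0.006, 0, 0, 0]
    - [-1, -0.006, 0, 0, 0]
    - [-1, -0.006, 0, 0, 0]
    - [-1, -0.005, 0, 0, 0]
    - [-1, -0.003, 0, 0, 0]
    - [-1, -0.001, 0, 0, 0]
  grip_force: 28

```text
clock: 20.85
tcp_pos: [676.8, 8.8, 364.1]
tcp_rot: [3.139, 0.001, 1.656]
ft_force: [-3.2, 1.2, 8.4]
finger_gap: 0.381
grasp_force: 25.8
```

apply_moves:
  moves:
    - [-1, -0.001, 0, 0, 0]
    - [-1, -0.001, 0, 0, 0]
    - [-1, -0.001, 0, 0, 0]
    - [-1, -0.001, 0, 0, 0]
    - [-1, -0.001, 0, 0, 0]
    - [-1, -0.001, 0, 0, 0]
    - [-1, 0, 0, 0, 0]
    - [-1, 0, 0, 0, 0]
    - [-1, 0, 0, 0, 0]
    - [-1, 0, 0, 0, 0]
  grip_force: 28

```text
clock: 21.85
tcp_pos: [677.1, 5.0, 364.1]
tcp_rot: [3.139, -0.004, 1.657]
ft_force: [-4.4, 7.6, 9.2]
finger_gap: 0.38
grasp_force: 25.9
```

apply_moves:
  moves:
    - [1, 0, 0, 0, 0]
    - [1, 0, 0, 0, 0]
    - [1, 0, 0, 0, 0]
    - [1, 0, 0, 0, 0]
    - [1, 0, 0, 0, 0]
    - [1, 0, 0, -0.01, 0]
    - [1, 0, 0, -0.02, 0]
    - [1, 0, 0, -0.03, 0]
    - [1, 0, 0, -0.04, 0]
    - [1, 0, 0, -0.03, 0]

```text
clock: 22.85
tcp_pos: [676.8, 3.0, 495.4]
tcp_rot: [3.138, 0.001, 1.656]
ft_force: [0.9, 0.4, 0.2]
finger_gap: 0.999
grasp_force: 0.0
```

apply_moves:
  moves:
    - [1, -0.04, -0.02, -0.01, 0]
    - [1, -0.04, -0.02, 0, 0]
    - [1, -0.04, -0.02, 0, 0]
    - [1, -0.04, -0.02, 0, 0]
    - [1, -0.04, -0.02, 0, 0]
    - [1, -0.04, -0.02, 0, 0]
    - [1, -0.03, -0.02, 0, 0]
    - [1, 0, 0, 0, 0]
    - [1, 0, 0, 0, 0]
    - [1, 0, 0, 0, 0]

```text
clock: 23.85
tcp_pos: [560.9, -277.0, 502.2]
tcp_rot: [3.141, 0.0, 1.657]
ft_force: [-0.4, -1.4, -0.1]
finger_gap: 0.999
grasp_force: 0.0
```

Run:
```python
from h import *
from bench import vision,telemetry
F=Rface(); S=telemetry.state(); print(S["clock"],S["tcp_pos"].round(),S["ft_force"].round(1))
t=vision.camera("top");s=vision.camera("scene")
for n,c,n0 in(("top",t,"top0"),("scene",s,"scene0")):
    p=(cloud(c)-O)@F; h=cv2.cvtColor(c["image"],cv2.COLOR_RGB2HSV)
    m=(h[...,0]<14)&(h[...,1]>170)&(c["image"][...,0]>120)&(abs(p[...,0]-165)<30)&(abs(p[...,1]-20)<60)&(abs(p[...,2]-38)<35)
    q=p[m]; print(n,len(q),q.mean(0).round(1),q.min(0).round(1),q.max(0).round(1))
    g=(h[...,1]<70)&(c["image"].max(-1)>75)&(abs(p[...,1])<88)&(abs(p[...,2])<15)
    print([np.median(p[...,2][g&(p[...,0]>a)&(p[...,0]<a+20)]).round(1) for a in (5,25,70,95)])
A=cv2.resize(t["image"][120:215,260:350,::-1],(400,422),interpolation=cv2.INTER_CUBIC);B=cv2.resize(s["image"][185:280,240:330,::-1],(400,422),interpolation=cv2.INTER_CUBIC)
cv2.imwrite("pics/v6.png",np.hstack([A,B]))
```

```text
23.85 [ 561. -277.  502.] [-0.4 -1.4 -0.1]
top 23 [163.8   0.   47.2] [153.2 -12.1   5.7] [170.3  14.9  61.2]
[np.float64(-0.5), np.float64(-0.4), np.float64(0.3), np.float64(0.2)]
scene 39 [169.3   5.7  46.1] [156.1 -10.9  23.3] [177.9  16.9  56.7]
[np.float64(-0.1), np.float64(0.3), np.float64(-0.0), np.float64(0.0)]
```

View pics/v6.png

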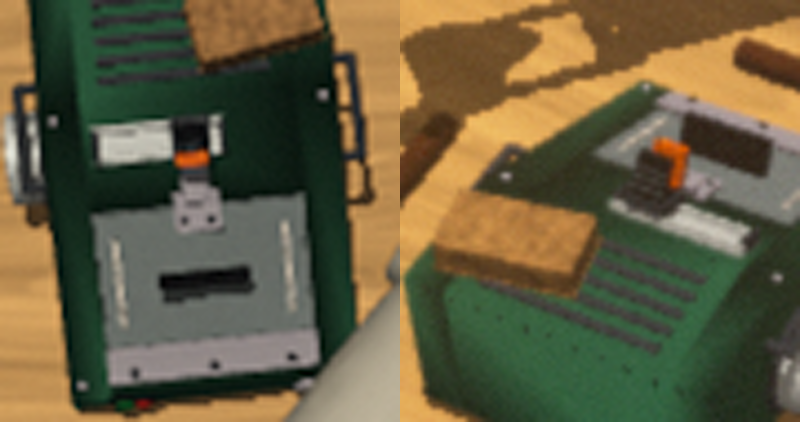

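The picture shows the cover flush, with its lip side under the ledge. The bolt tongue lies over the strike at crop (195,205). The orange tab at (192,158) is sprung out, and the slide stands at y ≈ 0 after 54–55 mm of travel to its stop. I'll hand the job in.

```bash
python3 -c "
from bench import bot
print(bot.finish_job())"
```

```text
the job is handed in; nothing more can be done
None
```

The cover is hooked under the ledge and lies flush. The slide was moved to its stop over the strike plate with the tab squeezed, the tab has sprung out again, and I handed the job in at about 24 s; no verdict came back.

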